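# Stow the tray of fittings in the bench rack

### The arm

A 7-joint arm with a two-finger parallel gripper is mounted at the origin on the work surface. World frame = base frame: x ahead of the robot, y to its left, z up, the work surface at z = 0. Lengths are in m, angles in rad, forces in N, time in s.
With the tool pointing down it reaches from about 0.4 to 0.9 m from the base axis. Payload 5.5 kg.
Tool frame: the origin (TCP) lies midway between the tips of the shut fingers; the grasp point (between the pads) lies 19 mm behind it (robot.grip_point_offset is the distance from the TCP to the grasp point, in m); z points along the fingers, y is the line along which they close (so a half turn about z gives the same grasp; the last joint's range is limited). The gripper opens to 92 mm and grips with 3 to 60 N. Pads are 19 mm wide; open, the fingers measure 130 mm over their backs; the gripper's body (75 mm by 190 mm) begins 47 mm behind the grasp point.
Start: joints at [1.541, 0.501, -0.427, 1.55, 0.221, 1.138, -0.21], TCP at [0.188, -0.622, 0.227] pointing down, gripper open.
Joint ranges: [-2.88, 2.88], [-0.31, 2.03], [-1.54, 1.56], [0.2, 2.42], [-1.41, 4.55], [0.19, 2.02], [-2.57, 2.57]. Speed limits (rad/s): [2.57, 2.57, 3.14, 3.14, 3.14, 3.14, 3.14].

### API

Orientations are given as a rotation vector (axis times angle).
In Python, from cell import read_state, viewer, robot gives the robot as it stands. The module is installed in compiled form; this text tells all that it offers.
- The arm moves only by the tool play_rows, never from a script. Its argument "targets" is one flat list of numbers, 6 for each row, row after row: the shift along the tool's x, y, z in m, then the turn, a rotation vector about the tool's x, y, z in degrees. In form: [tx, ty, tz, ax, ay, az, tx, ty, tz, ax, ay, az, ...]. A call has exactly 8 rows; each row is the pose to reach, as a shift and turn from the pose commanded when the call began, along the tool's axes at that moment; what a row does not reach only later rows make up. A row lasts 1/12 s, in which the tool goes at most 41.7 mm and 7.16 degrees, less where a joint would pass 70% of its speed; a pose out of reach is approached as far as the arm can. A call with a gripper value outside its range is refused whole. "gripper" is the opening in per cent of the stroke, from 0 (shut) to 100 (fully open), set as the call begins (left out, the last holds). The fingers move at their own pace and stop on an object; "newtons" is the grip in N (left out, the last holds). Time passes only in rows, so rows that repeat a pose let the fingers close, or fill a call up. It gives the time, the measured TCP pose, the force, the opening and the grip force at its end, in the units of the state.
- read_state(): the state, without advancing time (a new reading comes with each control period).
- viewer.camera(name): name is "side" or "top"; returns a dict with "frame" (384x512x3 uint8, red, green, blue), "camera_matrix" (3x3 intrinsics, pixels), "R" (3x3) and "t" (3): a world point X has camera coordinates R X + t. Camera axes: x right, y down, z forward; pixel columns grow to the right and rows downward; lengths in m; the calibration is good to about 2 mm. A picture is of the moment at which its call begins. There is no depth.
- robot.job_done(): hands the job in; it is judged then, once.
The state is a dict: "t": time; "joint_positions": joint angles; "joint_velocities": joint speeds; "tau": joint torques, N m; "tool_pos": TCP position; "tool_rot": TCP orientation; "wrist_force": force on the tool from outside, world axes, zero at the start; "torque": the same for the moment, N m; "width": finger opening in m; "gripper_force": force on a finger pad.
Only numpy, scipy, OpenCV 4.12 (cv2) and the standard library are available. Lean on these libraries where they do the work, as an engineer would, in place of code of your own. Each camera call takes 0.05 s, during which the arm holds its last target. There are 200 camera calls.

### The job

Put the stray copper tee into the green tray with the other fittings. Then, without carrying the tray, lift only its front edge onto the rack's retaining lip, and push it from behind over the lip and under the low shelf until the whole tray lies flat on the deck, up against the back stop. Keep the fittings in the tray, never tip it steeply, and leave everything else on the bench where it is.

Things in the scene. Friction and masses are not known exactly. Their poses are not given: they have to be found in the camera images.
- rack: Bench rack fixed on the left side of the bench. Below is an open bay: an aluminium pan with a flat deck 5 mm above the bench, 170 mm wide between side flanges 16 mm high. Origin: middle of the foot of the front lip, on the bench; x = level, from the lip into the bay; y = along the lip; z = up. Four posts 250 mm high stand outside the flanges at x = 174-196 and 324-346 mm, |y| = 89-111 mm.
- rack_lip (a point): Retaining lip folded up along the front of the rack's pan: 17 mm high above the bench, rounded top, 6 mm thick, 178 mm wide. Point: middle of its top edge, 2 mm before the rack's origin. Axes as the rack.
- rack_stop (a point): Back stop of the rack's bay, an upright plate 70 mm high across the full width. Point: middle of its near face, 340 mm behind the rack's origin, 35 mm above the bench. Axes as the rack.
- rack_bar (a point): Front bar (8 mm thick) of the low wire shelf above the bay; the shelf's rods span 149 to 157 mm above the bench and run back from here over the rest of the bay, with stock on them. Point: middle of the bar, 130 mm behind the rack's origin, 153 mm above the bench. Axes as the rack.
- tray_center (a point): Green sheet-steel tray, open on top, 206 (x) by 140 mm (y) outside; 3 mm walls and floor; a rolled round rim 9 mm thick along the top of all walls, centred on them (212 by 146 mm over the rim, top 51 mm above the underside). Point: its middle, 25.5 mm above the underside. x = to its front (the end facing the rack), y = across. 0.4-0.65 kg empty. The front 55 mm inside are free.
- tray_front (a point): Middle of the axis of the rolled rim of the tray's front wall: 101.5 mm ahead of the middle, 46.5 mm above the underside. Same axes as the tray. The rim (9 mm) can be pinched here from above, one finger inside the tray.
- tray_back (a point): Middle of the axis of the rolled rim of the tray's back wall: 101.5 mm behind the middle, 46.5 mm above the underside. Same axes as the tray. The outer face of the back wall is 1.5 mm behind this point, and the rim stands 3 mm proud of it. While the tray crosses the lip its back end must be free to rise by up to 30 mm: pushed hard and held down by the fingertips' grip, it jams.
- stray_tee_mid (a point): Copper tee lying flat: straight run 50 mm long, 24 mm diameter, flat ends; branch of the same diameter reaching 28 mm from the run's axis. Point: where the axes cross, half-way up (12 mm above its support). x = along the run, y = out along the branch. 70 g. This is the stray one: it lies on the bench between the tray and the rack.
- tee_a_mid (a point): Copper tee lying flat: straight run 50 mm long, 24 mm diameter, flat ends; branch of the same diameter reaching 28 mm from the run's axis. Point: where the axes cross, half-way up (12 mm above its support). x = along the run, y = out along the branch. 70 g. Lies in the back of the tray.
- tee_b_mid (a point): Copper tee lying flat: straight run 50 mm long, 24 mm diameter, flat ends; branch of the same diameter reaching 28 mm from the run's axis. Point: where the axes cross, half-way up (12 mm above its support). x = along the run, y = out along the branch. 70 g. Lies in the back of the tray.
- cap_mid (a point): Copper end cap standing in the middle part of the tray: 30 mm diameter, 24 mm high. Point: its centre, half-way up. 50 g.
- flux_jar_mid (a point): Flux jar, white with a blue lid, 59 mm diameter, 48 mm high, standing beside the way to the rack's lip. Point: its centre, half-way up. Leave alone.
- solder_spool_mid (a point): Spool of solder wire with black flanges, 62 mm diameter, 44 mm high, standing beside the way to the rack's lip. Point: its centre, half-way up. Leave alone.
- brush_mid (a point): Wire brush lying on the bench beside the rack: 185 mm long (x), 24 mm wide, 18 mm high. Point: its centre. Leave alone.
- pipe_cutter_mid (a point): Red pipe cutter lying on the bench beside the tray: 122 mm long (x), 24 mm wide, 40 mm high. Point: its centre, to 2 mm. Leave alone.
- firebrick_mid (a point): Firebrick on the heat board at the right: 230 x 114 x 64 mm. Point: its centre. Leave alone.
- torch_mid (a point): Blue and brass brazing torch on the heat board, 270 mm long (x, tip to +x), 45 mm wide, 28 mm high. Point: middle of its handle end. Leave alone.
Mind the look-alikes: they are no part of the job. What is shaped like the part that bears stray_tee_mid but blue or white is not meant.

How it is judged:
On the way, in this order (a step that is already met when the one before it is completed fails the run):
1. the stray tee lies in the tray with the other fittings (x of stray_tee_mid in the frame of tray_center between -0.1 and 0.1 m and y of stray_tee_mid in the frame of tray_center between -0.067 and 0.067 m and z of stray_tee_mid in the frame of tray_center between -0.03 and 0.03 m), for 0.2 s.
2. the tray's front edge is up over the lip (front rim more than 10 mm past the lip and more than 57 mm above the bench) while its back end is still down on the bench (back rim lower than 53 mm) (x of tray_front in the frame of rack above 0.01 m and height (world z) of tray_front above 0.057 m and height (world z) of tray_back below 0.053 m), for 0.2 s.
At the end, for the whole second after the job is handed in: The tray lies flat (within 2 degrees) on the rack's deck behind the lip, its front rim within 15 mm of the back stop; the stray tee, both other tees and the cap lie in it (points within its walls, within 30 mm of its mid-height); every bystander is within 30 mm of its start (all of step 1 and x of tray_front in the frame of rack above 0.3205 m and angle between tray_center's own z axis and vertical below 0.035 rad and height (world z) of tray_center between 0.025 and 0.036 m and y of tray_center in the frame of rack between -0.025 and 0.025 m and x of tee_a_mid in the frame of tray_center between -0.1 and 0.1 m and y of tee_a_mid in the frame of tray_center between -0.067 and 0.067 m and z of tee_a_mid in the frame of tray_center between -0.03 and 0.03 m and x of tee_b_mid in the frame of tray_center between -0.1 and 0.1 m and y of tee_b_mid in the frame of tray_center between -0.067 and 0.067 m and z of tee_b_mid in the frame of tray_center between -0.03 and 0.03 m and x of cap_mid in the frame of tray_center between -0.1 and 0.1 m and y of cap_mid in the frame of tray_center between -0.067 and 0.067 m and z of cap_mid in the frame of tray_center between -0.03 and 0.03 m and distance of each of flux_jar_mid, solder_spool_mid, brush_mid, pipe_cutter_mid, firebrick_mid, torch_mid from where it was at the start of the episode below 0.03 m); the robot touches nothing.
It fails at once if the tray is tipped more than 20 degrees (angle between tray_center's own z axis and vertical above 0.35 rad).
It fails at once if the tray is carried: its back rim rises above 100 mm (underside of its back end more than about 53 mm up) (height (world z) of tray_back above 0.1 m).
It fails at once if a bystander (jar, spool, brush, pipe cutter, firebrick, torch) is moved by more than 30 mm (distance of any of flux_jar_mid, solder_spool_mid, brush_mid, pipe_cutter_mid, firebrick_mid, torch_mid from where it was at the start of the episode above 0.03 m).
It also fails if it takes over 72 s, if anything falls off the work surface, if the arm or the gripper's body presses on something with over 40 N, if the wrist force passes 120 N, or if a joint passes its speed limit or range.

## Working session

There is one attempt and no reset: what is moved stays moved. The work goes in short steps, Python scripts to look and compute and a tool call to move; the robot and the scene stay as the last step left them, time stands still between calls to the robot, and variables do not carry over. Pictures are saved under pics/ and viewed, at most 13 in all, crops included, and the job is handed in when it is done.

Besides the shell and the picture viewer there is one more tool, called after "Emit:" by a JSON object that holds its "name" and its "arguments". play_rows: Moves the arm, as the interface text tells. Its arguments: {"type":"object","properties":{"targets":{"type":"array"},"gripper":{"type":"number"},"newtons":{"type":"number"}},"required":["targets"]}

```bash
mkdir -p pics
cat > h.py <<'E'
import numpy as np, cv2
from cell import read_state, viewer, robot
from scipy.spatial.transform import Rotation as Ro
def shot(n,f):
    c=viewer.camera(n); cv2.imwrite('pics/'+f,c['frame'][:,:,::-1]); np.savez('pics/'+n+'.npz',**{k:np.array(v) for k,v in c.items()}); return c
def ray(n,u,v,z):
    c=np.load('pics/'+n+'.npz'); d=c['R'].T@np.linalg.inv(c['camera_matrix'])@[u,v,1]; o=-c['R'].T@c['t']
    return o+d*(z-o[2])/d[2]
def proj(n,X):
    c=np.load('pics/'+n+'.npz'); p=c['camera_matrix']@(c['R']@np.array(X)+c['t']); return p[:2]/p[2]
E
python3 - <<'E'
from h import *
for n in('top','side'):
    c=shot(n,n+'0.png'); print(n,-c['R'].T@c['t'],c['R'][2])
s=read_state();print(s['t'],s['tool_pos'],s['tool_rot'],s['width'],s['wrist_force'])
print(Ro.from_rotvec(s['tool_rot']).as_matrix().round(3))
a=[cv2.imread(f'pics/{n}0.png') for n in('top',)]
cv2.imwrite('pics/t0.png',cv2.resize(a[0],(800,600),interpolation=cv2.INTER_CUBIC))
cv2.imwrite('pics/s0.png',cv2.resize(cv2.imread('pics/side0.png'),(800,600),interpolation=cv2.INTER_CUBIC))
E
```

```text
top [ 0.26525159 -0.07994164  1.53105134] [ 0.19519633  0.01481428 -0.9806523 ]
side [0.18250132 1.01849029 0.81761741] [ 0.26783802 -0.80258056 -0.53303587]
0.1 [ 0.18739211 -0.62175151  0.22578638] [-3.10627922e+00 -4.58071338e-01  2.63248248e-04] 0.09177468413205275 [ 0.83266029 -0.771983    0.46999401]
[[ 0.957  0.289 -0.   ]
 [ 0.289 -0.957  0.002]
 [ 0.    -0.002 -1.   ]]
```

View pics/t0.png

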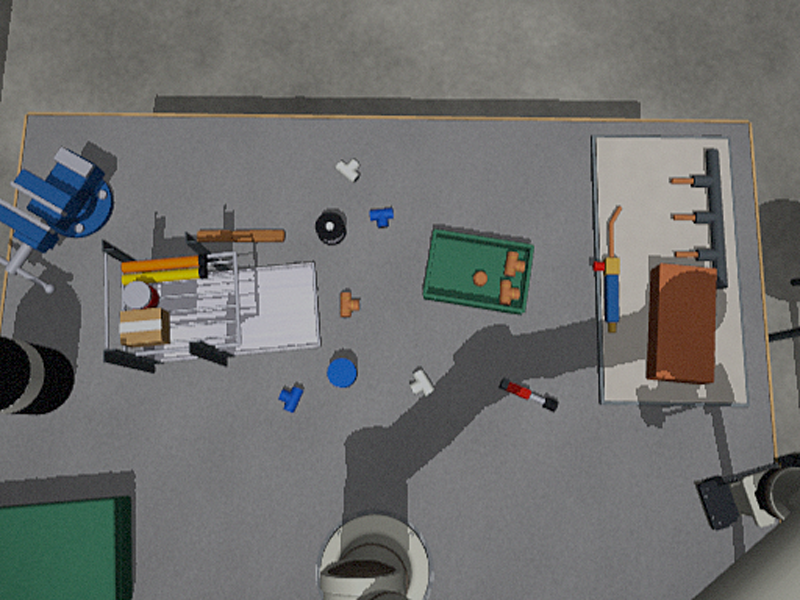

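View pics/s0.png

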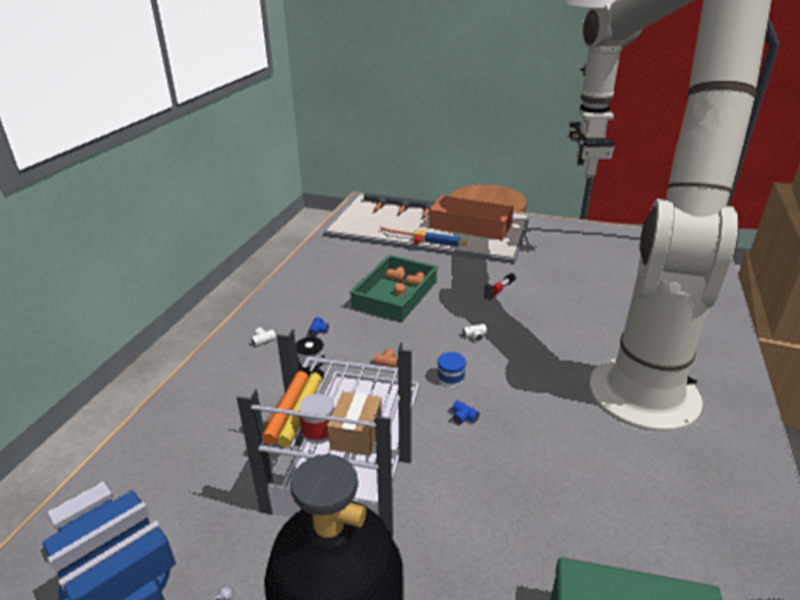

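Top view (800-px scale): the rack is at the left with its lip at about x=318, y 262–347. The stray tee is at (348,303), the tray's centre at about (479,270) with its front facing left, the spool at (331,227) and the jar at (342,372). The cutter is at (528,393).

Run:
```python
from h import *
a=cv2.imread('pics/top0.png')[135:265,195:355]
cv2.imwrite('pics/t0c.png',cv2.resize(a,None,fx=4.5,fy=4.5,interpolation=cv2.INTER_CUBIC))
print(np.load('pics/top.npz')['camera_matrix'])
```

```text
[[473.26065254   0.         261.40738323]
 [  0.         473.26065254 183.87808495]
 [  0.           0.           1.        ]]
```

View pics/t0c.png

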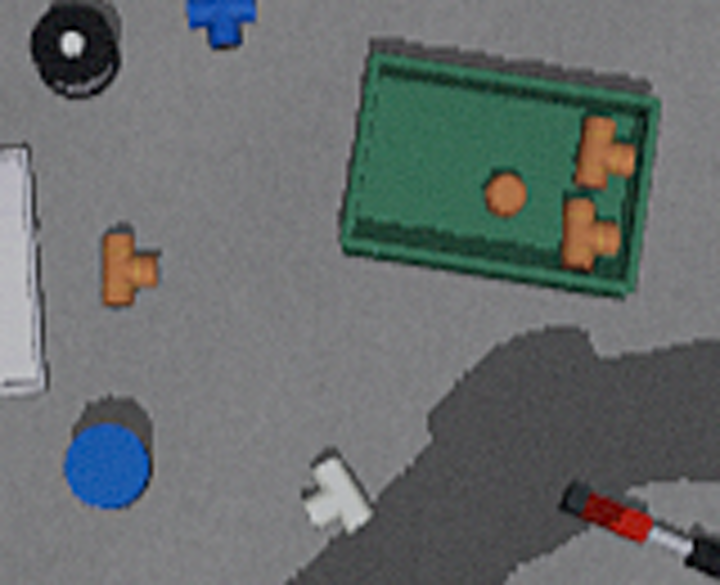

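Enlarged crop: the tray's outer rim corners are (373,52), (659,98), (631,298) and (342,252). The lip ends are at about (27,147) and (45,388). The tee's run goes (118,232)–(118,305) with its branch to (158,271). The spool is at (76,50) and the jar at (108,466).

```bash
cat >> h.py <<'E'
def cr(u,v,z): return ray('top',195+u/4.5-.4,135+v/4.5-.4,z)
E
python3 - <<'E'
from h import *
C=[cr(*p,.049) for p in((373,52),(659,98),(631,298),(342,252))]
print('tray',np.round(C,4)); c=np.mean(C,0); f=(C[0]+C[3])/2; b=(C[1]+C[2])/2
print('c',c,'len',np.linalg.norm(f-b),np.linalg.norm(C[0]-C[3]),'front mid',f,'back',b,'yaw',np.degrees(np.arctan2(*(f-b)[[1,0]])), np.degrees(np.arctan2(*(C[3]-C[0])[[1,0]]))+90)
l=[cr(*p,.015) for p in((27,147),(45,388))]; print('lip',l,np.linalg.norm(l[0]-l[1]),np.mean(l,0),np.degrees(np.arctan2(*(l[0]-l[1])[[1,0]])))
# rack rear ends in 800 view: bay side edges
for p in((118,232),(118,305),(118,268),(158,271)): print('tee',cr(*p,.02))
print('spool',cr(76,50,.044),'jar',cr(108,466,.048),'cap',cr(506,195,.027))
for p in((578,500),(720,560)): print('cutter',cr(*p,.03))
E
```

```text
tray [[ 0.6857 -0.1076  0.049 ]
 [ 0.6543 -0.3128  0.049 ]
 [ 0.5089 -0.2908  0.049 ]
 [ 0.5388 -0.0872  0.049 ]]
c [ 0.59694404 -0.19960808  0.049     ] len 0.20668638741134346 0.14830513588780647 front mid [ 0.61229274 -0.09741105  0.049     ] back [ 0.58159533 -0.30180511  0.049     ] yaw 81.45873408151935 262.06932457553773
lip [array([0.61996273, 0.14422644, 0.015     ]), array([0.44308523, 0.12392785, 0.015     ])] 0.17803842499595818 [0.53152398 0.13407714 0.015     ] 6.546666238148436
tee [0.55657974 0.07490449 0.02      ]
tee [0.50315728 0.07312114 0.02      ]
tee [0.53014351 0.074022   0.02      ]
tee [0.52836776 0.04508882 0.02      ]
spool [0.68580569 0.10739131 0.044     ] jar [0.38547898 0.07346386 0.048     ] cap [ 0.5864067  -0.20498758  0.027     ]
cutter [ 0.36838199 -0.25455146  0.03      ]
cutter [ 0.32848266 -0.35273266  0.03      ]
```

```bash
cat >> h.py <<'E'
def tool(yaw,tilt=0,about='y'):  # tool y at world yaw (deg), z down, then tilt about own axis
    y=np.array([np.cos(np.radians(yaw)),np.sin(np.radians(yaw)),0]); z=np.array([0,0,-1.]); 
    return Ro.from_matrix(np.c_[np.cross(y,z),y,z])*Ro.from_euler(about,tilt,degrees=True)
def plan(*wp):
    s=read_state(); p=np.array(s['tool_pos']); R=Ro.from_rotvec(s['tool_rot'])
    print('t',round(s['t'],2),'at',p.round(4),'w',round(s['width'],4),'F',np.round(s['wrist_force'],1))
    for q,Q in wp:
        q=np.array(q); print(np.round(R.inv().apply(q-p),4),np.round((R.inv()*Q).as_rotvec(degrees=True),1)); p,R=q,Q
E
python3 - <<'E'
from h import *
plan(([.31,-.38,.226],tool(-45)),([.42,-.15,.2],tool(-10)),([.53,.074,.12],tool(0)),([.53,.074,.004],tool(0)))
E
```

```text
t 0.1 at [ 0.1874 -0.6218  0.2258] w 0.0918 F [ 0.8 -0.8  0.5]
[ 1.872e-01 -1.961e-01  1.000e-04] [ -0.1  -0.  -28.2]
[ 0.2404 -0.0849  0.026 ] [  0.   0. -35.]
[0.2397 0.0694 0.08  ] [  0.   0. -10.]
[0.    0.    0.116] [0. 0. 0.]
```

Emit:
{"name": "play_rows", "arguments": {"targets": [0.187,-0.196,0,0,0,-28,0.187,-0.196,0,0,0,-28,0.187,-0.196,0,0,0,-28,0.187,-0.196,0,0,0,-28,0.187,-0.196,0,0,0,-28,0.187,-0.196,0,0,0,-28,0.187,-0.196,0,0,0,-28,0.187,-0.196,0,0,0,-28], "gripper": 100}}

```text
t: 0.77
tool_pos: [0.313, -0.3751, 0.2268]
tool_rot: [-2.899, -1.208, -0.001]
wrist_force: [-0.3, -0.1, -0.6]
width: 0.0917
gripper_force: 0.0
```

Emit:
{"name": "play_rows", "arguments": {"targets": [0.24,-0.085,0.026,0,0,-35,0.24,-0.085,0.026,0,0,-35,0.24,-0.085,0.026,0,0,-35,0.24,-0.085,0.026,0,0,-35,0.24,-0.085,0.026,0,0,-35,0.24,-0.085,0.026,0,0,-35,0.24,-0.085,0.026,0,0,-35,0.24,-0.085,0.026,0,0,-35]}}

```text
t: 1.43
tool_pos: [0.4216, -0.1486, 0.2006]
tool_rot: [-2.404, -2.021, -0.001]
wrist_force: [0.3, -1.1, -0.9]
width: 0.0916
gripper_force: 0.0
```

Emit:
{"name": "play_rows", "arguments": {"targets": [0.24,0.069,0.08,0,0,-10,0.24,0.069,0.08,0,0,-10,0.24,0.069,0.08,0,0,-10,0.24,0.069,0.08,0,0,-10,0.24,0.069,0.08,0,0,-10,0.24,0.069,0.08,0,0,-10,0.24,0.069,0.08,0,0,-10,0.24,0.069,0.08,0,0,-10]}}

```text
t: 2.1
tool_pos: [0.5317, 0.0749, 0.1194]
tool_rot: [-2.221, -2.219, -0.001]
wrist_force: [-0.2, 0.1, 0.2]
width: 0.0918
gripper_force: 0.0
```

Run:
```python
from h import *
plan(([.53,.073,.0045],tool(0)))
shot('top','top1.png')
```

```text
t 2.1 at [0.5317 0.0749 0.1194] w 0.0918 F [-0.2  0.1  0.2]
[-0.0021 -0.0015  0.1149] [-0.1 -0.1 -0. ]
```

Emit:
{"name": "play_rows", "arguments": {"targets": [-0.001,-0.001,0.08,0,0,0,-0.001,-0.001,0.08,0,0,0,-0.001,-0.001,0.115,0,0,0,-0.001,-0.001,0.115,0,0,0,-0.001,-0.001,0.115,0,0,0,-0.001,-0.001,0.115,0,0,0,-0.001,-0.001,0.115,0,0,0,-0.001,-0.001,0.115,0,0,0]}}

```text
t: 2.82
tool_pos: [0.5306, 0.0701, 0.0065]
tool_rot: [2.227, 2.214, 0.0]
wrist_force: [0.1, 0.5, 0.6]
width: 0.092
gripper_force: 0.0
```

Emit:
{"name": "play_rows", "arguments": {"targets": [0,0,0,0,0,0,0,0,0,0,0,0,0,0,0,0,0,0,0,0,0,0,0,0,0,0,0,0,0,0,0,0,0,0,0,0,0,0,0,0,0,0,0,0,0,0,0,0], "gripper": 30, "newtons": 25}}

```text
t: 3.48
tool_pos: [0.5299, 0.0718, 0.0057]
tool_rot: [-2.225, -2.217, 0.0]
wrist_force: [-0.0, -0.1, 0.1]
width: 0.0499
gripper_force: 25.0
```

Run:
```python
from h import *
# tray x axis yaw 81.7; tee target tray x=+47mm; tool y along -tray y => yaw -8.3
c=np.array([.597,-.1995]); a=np.radians(81.7); d=c+.047*np.array([np.cos(a),np.sin(a)]); print(d)
plan(([.531,.074,.124],tool(0)),([*d,.124],tool(-8.3)),([*d,.009],tool(-8.3)))
```

```text
[ 0.60378474 -0.15299229]
t 3.48 at [0.5299 0.0718 0.0057] w 0.0499 F [-0.  -0.1  0.1]
[ 0.0022  0.001  -0.1183] [-0.  -0.  -0.2]
[-0.227   0.0728  0.    ] [0.  0.  8.3]
[0.    0.    0.115] [0. 0. 0.]
```

Emit:
{"name": "play_rows", "arguments": {"targets": [0,0,-0.12,0,0,0,0,0,-0.12,0,0,0,0,0,-0.12,0,0,0,0,0,-0.12,0,0,0,-0.08,0.026,-0.12,0,0,3,-0.08,0.026,-0.12,0,0,3,-0.12,0.04,-0.12,0,0,5,-0.15,0.05,-0.12,0,0,8.3]}}

```text
t: 4.15
tool_pos: [0.5801, -0.0826, 0.1256]
tool_rot: [2.383, 2.045, -0.001]
wrist_force: [1.2, -0.2, -1.1]
width: 0.0498
gripper_force: 25.0
```

Run:
```python
from h import *
plan(([.604,-.153,.12],tool(-8.3)),([.604,-.153,.010],tool(-8.3)))
```

```text
t 4.15 at [ 0.5801 -0.0826  0.1256] w 0.0498 F [ 1.2 -0.2 -1.1]
[-0.066   0.0343  0.0058] [ 0.   0.1 -0.4]
[0.   0.   0.11] [0. 0. 0.]
```

Emit:
{"name": "play_rows", "arguments": {"targets": [-0.066,0.034,0,0,0,0,-0.066,0.034,0,0,0,0,-0.066,0.034,0,0,0,0,-0.066,0.034,0.04,0,0,0,-0.066,0.034,0.08,0,0,0,-0.066,0.034,0.1,0,0,0,-0.066,0.034,0.1,0,0,0,-0.066,0.034,0.1,0,0,0]}}

```text
t: 4.82
tool_pos: [0.6023, -0.1481, 0.0247]
tool_rot: [-2.378, -2.049, 0.002]
wrist_force: [0.5, -0.2, -0.6]
width: 0.0498
gripper_force: 25.0
```

Run:
```python
from h import *
plan(([.604,-.153,.010],tool(-8.3)))
```

```text
t 4.82 at [ 0.6023 -0.1481  0.0247] w 0.0498 F [ 0.5 -0.2 -0.6]
[-0.0046  0.0025  0.0147] [-0.2 -0.  -0.2]
```

Emit:
{"name": "play_rows", "arguments": {"targets": [-0.004,0.002,0.008,0,0,0,-0.004,0.002,0.015,0,0,0,-0.004,0.002,0.015,0,0,0,-0.004,0.002,0.015,0,0,0,-0.004,0.002,0.015,0,0,0,-0.004,0.002,0.015,0,0,0,-0.004,0.002,0.015,0,0,0,-0.004,0.002,0.015,0,0,0]}}

```text
t: 5.48
tool_pos: [0.6049, -0.1531, 0.0111]
tool_rot: [2.38, 2.05, 0.0]
wrist_force: [1.3, -0.4, -0.5]
width: 0.0498
gripper_force: 25.0
```

Emit:
{"name": "play_rows", "arguments": {"targets": [0,0,0,0,0,0,0,0,0,0,0,0,0,0,0,0,0,0,0,0,0,0,0,0,0,0,-0.03,0,0,0,0,0,-0.06,0,0,0,0,0,-0.1,0,0,0,0,0,-0.12,0,0,0], "gripper": 68}}

```text
t: 6.15
tool_pos: [0.6067, -0.1528, 0.1349]
tool_rot: [2.377, 2.049, 0.005]
wrist_force: [0.9, 0.0, 0.8]
width: 0.0627
gripper_force: 0.0
```

Run:
```python
from h import *
a=np.radians(81.7); f=np.array([.597,-.1995])+.1015*np.array([np.cos(a),np.sin(a)]); print(f)
for y in (81.7,-98.3): plan(([*f,.12],tool(y)))
print(read_state()['joint_positions'])
```

```text
[ 0.61165215 -0.09906313]
t 6.15 at [ 0.6067 -0.1528  0.1349] w 0.0627 F [0.9 0.  0.8]
[ 0.0538 -0.0031  0.0149] [  0.2   0.2 -90.2]
t 6.15 at [ 0.6067 -0.1528  0.1349] w 0.0627 F [0.9 0.  0.8]
[ 0.0538 -0.0031  0.0149] [ 0.2 -0.2 89.8]
[ 0.74826103  0.64492184 -0.76386444  1.6886639   0.51207949  1.01381602
 -0.34009751]
```

Emit:
{"name": "play_rows", "arguments": {"targets": [0.054,-0.003,0,0,0,48,0.054,-0.003,0,0,0,48,0.054,-0.003,0,0,0,48,0.054,-0.003,0,0,0,48,0.054,-0.003,0,0,0,48,0.054,-0.003,0,0,0,48,0.054,-0.003,0,0,0,48,0.054,-0.003,0,0,0,48], "gripper": 36}}

```text
t: 6.82
tool_pos: [0.6098, -0.099, 0.1309]
tool_rot: [3.009, 0.901, 0.0]
wrist_force: [0.0, -0.8, 0.2]
width: 0.0331
gripper_force: 0.0
```

Emit:
{"name": "play_rows", "arguments": {"targets": [0,0,0,0,0,42,0,0,0,0,0,42,0,0,0,0,0,42,0,0,0,0,0,42,0,0,0,0,0,42,0,0,0,0,0,42,0,0,0,0,0,42,0,0,0,0,0,42]}}

```text
t: 7.48
tool_pos: [0.6097, -0.0991, 0.1307]
tool_rot: [3.133, -0.225, -0.0]
wrist_force: [0.0, -0.1, -0.6]
width: 0.0331
gripper_force: 0.0
```

Run:
```python
from h import *
shot('top','top2.png'); shot('side','side2.png')
a=cv2.imread('pics/top2.png')[125:255,195:355]; b=cv2.imread('pics/side2.png')[130:300,150:340]
a=cv2.resize(a,(400,325),interpolation=2); b=cv2.resize(b,(363,325),interpolation=2)
cv2.imwrite('pics/ab2.png',np.hstack([a,b]))
plan(([.6115,-.099,.12],tool(-98.3)),([.6115,-.099,.030],tool(-98.3)))
```

```text
t 7.58 at [ 0.6097 -0.0991  0.1307] w 0.0329 F [-0.2 -0.8  0.4]
[ 0.0017 -0.0004  0.0107] [-0.  0.  0.]
[0.   0.   0.09] [0. 0. 0.]
```

View pics/ab2.png

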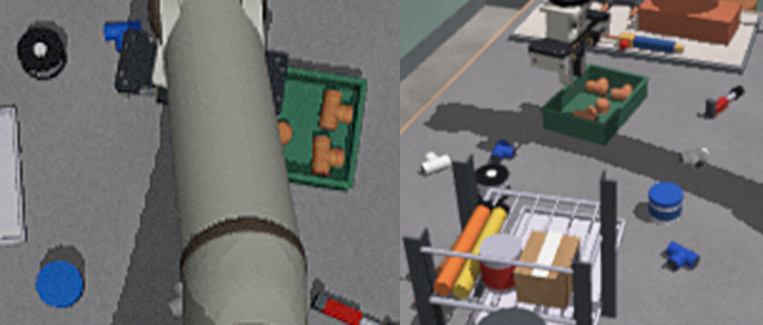

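The tray hasn't moved. The stray tee is in it (side crop around (598,107)) and the gripper is over the front rim. Next I descend and pinch.

Emit:
{"name": "play_rows", "arguments": {"targets": [0.002,0,0.04,0,0,0,0.002,0,0.06,0,0,0,0.002,0,0.08,0,0,0,0.002,0,0.095,0,0,0,0.002,0,0.102,0,0,0,0.002,0,0.102,0,0,0,0.002,0,0.102,0,0,0,0.002,0,0.102,0,0,0]}}

```text
t: 8.25
tool_pos: [0.6129, -0.0996, 0.03]
tool_rot: [3.133, -0.233, 0.003]
wrist_force: [-0.7, 0.3, 0.5]
width: 0.0332
gripper_force: 0.0
```

Emit:
{"name": "play_rows", "arguments": {"targets": [0,0,0,0,0,0,0,0,0,0,0,0,0,0,0,0,0,0,0,0,0,0,0,0,0,0,0,0,0,0,0,0,0,0,0,0,0,0,0,0,0,0,0,0,0,0,0,0], "gripper": 0, "newtons": 35}}

```text
t: 8.92
tool_pos: [0.612, -0.1001, 0.0293]
tool_rot: [3.132, -0.234, 0.001]
wrist_force: [-1.2, -2.0, 6.1]
width: 0.0074
gripper_force: 35.0
```

Run:
```python
from h import *
o=np.array([.5313,.136]); t=np.radians(96.5); X=np.array([np.cos(t),np.sin(t)]);Y=np.array([-np.sin(t),np.cos(t)])
s=read_state(); f=np.array(s['tool_pos'][:2]); a=np.radians(81.7)
print('front in rack',(f-o)@X,(f-o)@Y)
R=np.array([*(o+.022*X),0]); print(R)
T1=lambda al: f*(1-al)
# lift with tilt 7 about tool x
for s_ in(5,-5): print(tool(-98.3,s_,'x').as_matrix()[:,2])
plan(([*f,.055],tool(-98.3,-7,'x')),([*(o-.05*X),.055],tool(-83.5,-7,'x')),([*(o+.022*X),.055],tool(-83.5,-7,'x')))
```

```text
front in rack -0.24367958655961075 -0.05349401404205479
[0.52880953 0.15785858 0.        ]
[ 0.01258147  0.08624286 -0.9961947 ]
[-0.01258147 -0.08624286 -0.9961947 ]
t 8.92 at [ 0.612  -0.1001  0.0293] w 0.0074 F [-1.2 -2.   6.1]
[ 0.      0.     -0.0257] [-7.  -0.  -0.2]
[-0.1012 -0.1723 -0.0212] [  0.    1.8 -14.7]
[-0.     -0.0715 -0.0088] [0. 0. 0.]
```

```bash
cat >> h.py <<'E'
o=np.array([.5313,.136]); t_=np.radians(96.5); X=np.array([np.cos(t_),np.sin(t_)]);Y=np.array([-np.sin(t_),np.cos(t_)])
def gp(x,y,z,Q,off=.019): # rack coords of grasp point -> TCP
    return np.array([*(o+x*X+y*Y),z])+off*Q.as_matrix()[:,2],Q
E
python3 - <<'E'
from h import *
x,y=-.2437,-.0535; g=.0293+.019
A=tool(-98.3,7.3,'x');M=tool(-91,7.3,'x');B=tool(-83.5,7.3,'x')
plan(gp(x,y,g+.026,A),gp(-.18,-.027,g+.026,M),gp(-.1,0,g+.026,B),gp(-.03,0,g+.026,B),gp(.024,0,g+.026,B))
E
```

```text
t 8.92 at [ 0.612  -0.1001  0.0293] w 0.0074 F [-1.2 -2.   6.1]
[ 0.     -0.0024 -0.0262] [ 7.3 -0.1 -0.2]
[-0.0422 -0.0544  0.007 ] [-0.  -0.9 -7.2]
[-0.0375 -0.0752  0.0096] [-0.  -1.  -7.4]
[ 0.     -0.0694  0.0089] [0. 0. 0.]
[ 0.     -0.0536  0.0069] [0. 0. 0.]
```

Emit:
{"name": "play_rows", "arguments": {"targets": [0,0,-0.004,1,0,0,0,-0.001,-0.008,2,0,0,0,-0.001,-0.012,3,0,0,0,-0.001,-0.016,4,0,0,0,-0.002,-0.02,5,0,0,0,-0.002,-0.023,6,0,0,0,-0.002,-0.026,7,0,0,0,-0.002,-0.026,7.3,0,0]}}

```text
t: 9.58
tool_pos: [0.6124, -0.0983, 0.0554]
tool_rot: [-3.004, 0.226, -0.016]
wrist_force: [-0.2, -0.4, -4.0]
width: 0.0078
gripper_force: 35.0
```

Emit:
{"name": "play_rows", "arguments": {"targets": [-0.005,-0.007,0.001,0,0,-1,-0.01,-0.014,0.002,0,0,-2,-0.016,-0.021,0.003,0,-0.3,-3,-0.021,-0.028,0.003,0,-0.4,-4,-0.027,-0.035,0.004,0,-0.5,-5,-0.032,-0.042,0.005,0,-0.6,-6,-0.037,-0.049,0.006,0,-0.8,-6.6,-0.042,-0.054,0.007,0,-0.9,-7.2]}}

```text
t: 10.25
tool_pos: [0.5784, -0.0359, 0.0549]
tool_rot: [-3.014, 0.03, -0.003]
wrist_force: [0.0, -1.2, -3.2]
width: 0.0078
gripper_force: 35.0
```

Emit:
{"name": "play_rows", "arguments": {"targets": [-0.005,-0.01,0.001,0,0,-1,-0.009,-0.02,0.002,0,-0.2,-2,-0.014,-0.03,0.004,0,-0.3,-3,-0.019,-0.04,0.005,0,-0.5,-4,-0.024,-0.05,0.006,0,-0.6,-5,-0.028,-0.06,0.007,0,-0.8,-6,-0.033,-0.068,0.009,0,-0.9,-7,-0.037,-0.075,0.01,0,-1,-7.4]}}

```text
t: 10.92
tool_pos: [0.5427, 0.0403, 0.0542]
tool_rot: [-3.01, -0.167, 0.011]
wrist_force: [0.7, -1.2, -3.8]
width: 0.0078
gripper_force: 35.0
```

Run:
```python
from h import *
shot('top','top3.png'); shot('side','side3.png')
a=cv2.imread('pics/top3.png')[125:255,185:345]; b=cv2.imread('pics/side3.png')[130:300,150:340]
cv2.imwrite('pics/ab3.png',np.hstack([cv2.resize(a,(400,325),interpolation=2),cv2.resize(b,(363,325),interpolation=2)]))
B=tool(-83.5,7.3,'x'); g=.0743
plan(gp(-.1,0,g,B),gp(-.03,0,g,B),gp(.024,0,g,B))
```

```text
t 11.02 at [0.5423 0.0415 0.0544] w 0.0075 F [-0.9  2.  -2. ]
[-0.0002  0.0023 -0.0014] [-0.1  0.  -0.1]
[ 0.     -0.0694  0.0089] [0. 0. 0.]
[ 0.     -0.0536  0.0069] [0. 0. 0.]
```

View pics/ab3.png

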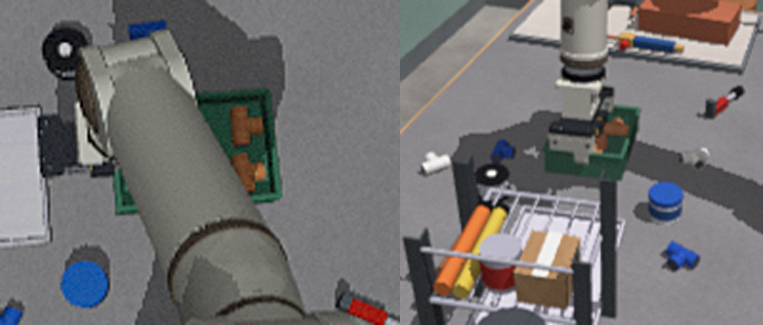

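The tray is following in line with the lip, with the fittings still inside. I'll carry on over the lip.

Emit:
{"name": "play_rows", "arguments": {"targets": [0,-0.01,0,0,0,0,0,-0.02,0.001,0,0,0,0,-0.03,0.002,0,0,0,0,-0.04,0.004,0,0,0,0,-0.05,0.005,0,0,0,0,-0.06,0.006,0,0,0,0,-0.066,0.007,0,0,0,0,-0.068,0.008,0,0,0]}}

```text
t: 11.68
tool_pos: [0.5356, 0.1092, 0.0552]
tool_rot: [-3.009, -0.167, 0.011]
wrist_force: [-0.0, 0.4, -3.7]
width: 0.0075
gripper_force: 35.0
```

Emit:
{"name": "play_rows", "arguments": {"targets": [0,-0.01,0.001,0,0,0,0,-0.02,0.002,0,0,0,0,-0.03,0.003,0,0,0,0,-0.04,0.005,0,0,0,0,-0.05,0.006,0,0,0,0,-0.054,0.007,0,0,0,0,-0.054,0.007,0,0,0,0,-0.054,0.007,0,0,0]}}

```text
t: 12.35
tool_pos: [0.5299, 0.1626, 0.0551]
tool_rot: [-3.009, -0.165, 0.011]
wrist_force: [0.7, 1.5, -2.6]
width: 0.0077
gripper_force: 35.0
```

Run:
```python
from h import *
B=tool(-83.5,7.3,'x')
plan(gp(.024,0,.074,B))
shot('top','top4.png'); shot('side','side4.png')
a=cv2.imread('pics/top4.png')[125:255,140:300]; b=cv2.imread('pics/side4.png')[160:330,140:330]
cv2.imwrite('pics/ab4.png',np.hstack([cv2.resize(a,(400,325),interpolation=2),cv2.resize(b,(363,325),interpolation=2)]))
```

```text
t 12.35 at [0.5299 0.1626 0.0551] w 0.0077 F [ 0.7  1.5 -2.6]
[-0.0016  0.0002 -0.0001] [-0.1 -0.  -0.2]
```

View pics/ab4.png

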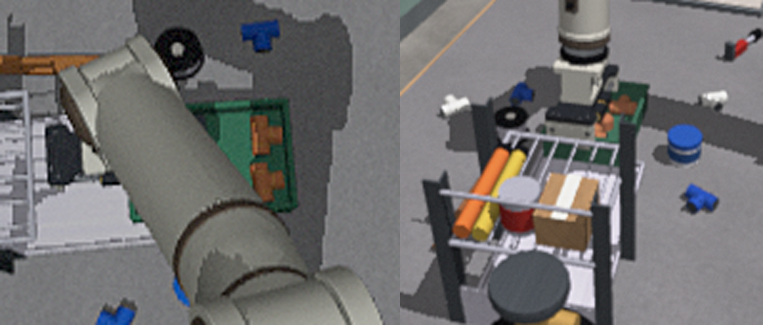

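The front rim is about 24 mm past the lip and 74 mm up. I'll set it down on the lip, release, and withdraw up and back.

Emit:
{"name": "play_rows", "arguments": {"targets": [0,0,0.002,0,0,0,0,0,0.004,0,0,0,0,0.001,0.005,-0.5,0,0,0,0.001,0.006,-1,0,0,0,0.001,0.006,-1,0,0,0,0.001,0.006,-1,0,0,0,0.001,0.006,-1,0,0,0,0.001,0.006,-1,0,0]}}

```text
t: 13.12
tool_pos: [0.5301, 0.1602, 0.0488]
tool_rot: [-3.028, -0.163, 0.01]
wrist_force: [0.8, -1.0, -0.7]
width: 0.0077
gripper_force: 35.0
```

Emit:
{"name": "play_rows", "arguments": {"targets": [0,0,0,0,0,0,0,0,0,0,0,0,0,0,0,0,0,0,0,0,0,0,0,0,0,0,-0.015,0,0,0,0,0,-0.03,0,0,0,0,0.03,-0.06,0,0,0,0,0.06,-0.09,0,0,0], "gripper": 34}}

```text
t: 13.78
tool_pos: [0.5363, 0.0953, 0.1313]
tool_rot: [-3.025, -0.173, 0.012]
wrist_force: [0.6, -1.3, -1.0]
width: 0.0311
gripper_force: 0.0
```

Run:
```python
from h import *
shot('top','top5.png'); 
for tl in(40,-40): print(tool(6.5,tl,'y').as_matrix()[:,2])
P=lambda x,z,tl,yaw=6.5: gp(x,0,z,tool(yaw,tl,'y'),0)
plan(P(-.08,.20,0,-40),P(-.25,.2,20),P(-.25,.1,40))
print(read_state()['joint_positions'])
```

```text
[-0.07276562  0.63865568 -0.76604444]
[ 0.07276562 -0.63865568 -0.76604444]
t 13.83 at [0.5416 0.0849 0.1357] w 0.0313 F [ 1.9 -5.5  1.8]
[-0.0038  0.0212 -0.067 ] [ -5.6  -2.6 -44.1]
[-0.117   0.1233  0.    ] [  8.1  18.9 -46. ]
[-0.0342  0.      0.094 ] [ 0. 20. -0.]
[ 0.33381751  0.46207012 -0.58627782  1.89193182  0.19362613  0.84994254
 -1.79599375]
```

Emit:
{"name": "play_rows", "arguments": {"targets": [-0.004,0.021,-0.067,-5.6,-2.6,-44,-0.004,0.021,-0.067,-5.6,-2.6,-44,-0.004,0.021,-0.067,-5.6,-2.6,-44,-0.004,0.021,-0.067,-5.6,-2.6,-44,-0.004,0.021,-0.067,-5.6,-2.6,-44,-0.004,0.021,-0.067,-5.6,-2.6,-44,-0.004,0.021,-0.067,-5.6,-2.6,-44,-0.004,0.021,-0.067,-5.6,-2.6,-44], "gripper": 100}}

```text
t: 14.5
tool_pos: [0.5364, 0.0651, 0.195]
tool_rot: [-2.838, -1.33, 0.006]
wrist_force: [-0.6, 0.2, -0.9]
width: 0.08
gripper_force: 0.0
```

Emit:
{"name": "play_rows", "arguments": {"targets": [-0.117,0.123,0,8,19,-46,-0.117,0.123,0,8,19,-46,-0.117,0.123,0,8,19,-46,-0.117,0.123,0,8,19,-46,-0.117,0.123,0,8,19,-46,-0.117,0.123,0,8,19,-46,-0.117,0.123,0,8,19,-46,-0.117,0.123,0,8,19,-46]}}

```text
t: 15.17
tool_pos: [0.5561, -0.1066, 0.1937]
tool_rot: [-1.899, -2.129, -0.34]
wrist_force: [-0.1, 0.6, 0.0]
width: 0.092
gripper_force: 0.0
```

Run:
```python
from h import *
shot('top','top6.png'); shot('side','side6.png')
a=cv2.imread('pics/top6.png')[125:255,140:300]; b=cv2.imread('pics/side6.png')[160:290,190:310]
cv2.imwrite('pics/ab6.png',np.hstack([cv2.resize(a,(480,390),interpolation=2),cv2.resize(b,(300,325),interpolation=2).copy() if 0 else cv2.copyMakeBorder(cv2.resize(b,(300,325),interpolation=2),0,65,0,0,cv2.BORDER_CONSTANT)]))
P=lambda x,z,tl,yaw=6.5: gp(x,0,z,tool(yaw,tl,'y'),0)
plan(P(-.25,.11,40),P(-.25,.03,40))
print(read_state()['joint_positions'])
```

```text
t 15.27 at [ 0.5563 -0.1071  0.1925] w 0.0917 F [-0.1 -0.3  1. ]
[-0.0342  0.0031  0.0753] [-0.2 19.5 -0.3]
[-0.0514 -0.      0.0613] [0. 0. 0.]
[ 1.02307065  0.6753996  -0.97842964  1.67540015  0.21878679  1.15639897
  0.1459684 ]
```

View pics/ab6.png

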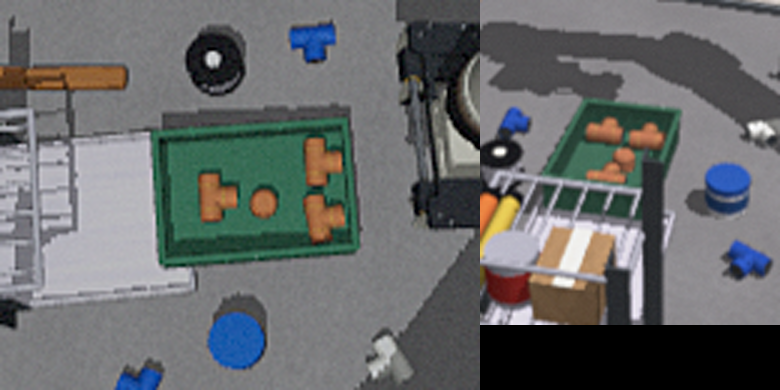

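Run:
```python
from h import *
for n,u,v,z in(('FL',152,130,.069),('BL',349,118,.050),('BR',359,250,.050),('FR',163,265,.069),('lipR',195,290,.015),('lipRfoot',197,293,.0)):
    p=ray('top',140+u/3-.4,125+v/3-.4,z)[:2]; print(n,p.round(4),'rack',round((p-o)@X,4),round((p-o)@Y,4))
```

```text
FL [0.6047 0.169 ] rack 0.0245 -0.0767
BL [ 0.6252 -0.0389] rack -0.1844 -0.0735
BR [ 0.4825 -0.0521] rack -0.1814 0.0698
FR [0.4609 0.151 ] rack 0.0228 0.0682
lipR [0.4416 0.1239] rack -0.0019 0.0904
lipRfoot [0.4402 0.1236] rack -0.002 0.092
```

The front rim is at x≈0.019 and y≈-4 mm, with yaw under 1° relative to the rack. All four fittings are in the tray. I'll go down behind it to push.

Emit:
{"name": "play_rows", "arguments": {"targets": [-0.034,0.002,0.075,0,7,0,-0.034,0.002,0.075,0,14,0,-0.034,0.002,0.075,0,19.5,0,-0.034,0.002,0.075,0,19.5,0,-0.034,0.002,0.075,0,19.5,0,-0.034,0.002,0.075,0,19.5,0,-0.034,0.002,0.075,0,19.5,0,-0.034,0.002,0.075,0,19.5,0]}}

```text
t: 15.93
tool_pos: [0.56, -0.108, 0.1154]
tool_rot: [-1.697, -1.915, -0.61]
wrist_force: [-0.0, -0.2, -0.1]
width: 0.092
gripper_force: 0.0
```

Emit:
{"name": "play_rows", "arguments": {"targets": [-0.051,0,0.061,0,0,0,-0.051,0,0.061,0,0,0,-0.051,0,0.061,0,0,0,-0.051,0,0.061,0,0,0,-0.051,0,0.061,0,0,0,-0.051,0,0.061,0,0,0,-0.051,0,0.061,0,0,0,-0.051,0,0.061,0,0,0]}}

```text
t: 16.6
tool_pos: [0.5595, -0.1102, 0.0343]
tool_rot: [-1.698, -1.909, -0.613]
wrist_force: [-0.5, -0.3, -0.4]
width: 0.0919
gripper_force: 0.0
```

Run:
```python
from h import *
P=lambda x,z=.03,tl=40,y=-.003: gp(x,y,z,tool(6.5,tl,'y'),0)
plan(P(-.195),P(-.13),P(-.05),P(.124))
print(np.round(read_state()['joint_positions'],2))
```

```text
t 16.6 at [ 0.5595 -0.1102  0.0343] w 0.0919 F [-0.5 -0.3 -0.4]
[0.0378 0.003  0.0371] [-0.2  0.3  0.1]
[0.0498 0.     0.0418] [0. 0. 0.]
[0.0613 0.     0.0514] [0. 0. 0.]
[0.1333 0.     0.1118] [0. 0. 0.]
[ 1.07  1.09 -0.91  1.58  0.2   1.11  0.36]
```

Emit:
{"name": "play_rows", "arguments": {"targets": [0.01,0.003,0.012,0,0,0,0.02,0.003,0.022,0,0,0,0.03,0.003,0.03,0,0,0,0.038,0.003,0.037,0,0,0,0.041,0.003,0.04,0,0,0,0.045,0.003,0.043,0,0,0,0.049,0.003,0.046,0,0,0,0.053,0.003,0.05,0,0,0]}}

```text
t: 17.27
tool_pos: [0.5536, -0.0384, 0.028]
tool_rot: [-1.7, -1.906, -0.612]
wrist_force: [0.3, -3.4, 1.6]
width: 0.0919
gripper_force: 1.6
```

Emit:
{"name": "play_rows", "arguments": {"targets": [0.005,0,0.004,0,0,0,0.01,0,0.008,0,0,0,0.015,0,0.0125,0,0,0,0.02,0,0.017,0,0,0,0.025,0,0.021,0,0,0,0.03,0,0.025,0,0,0,0.035,0,0.0295,0,0,0,0.04,0,0.0335,0,0,0]}}

```text
t: 17.93
tool_pos: [0.5467, 0.0153, 0.0278]
tool_rot: [-1.697, -1.906, -0.611]
wrist_force: [0.2, -3.3, -0.5]
width: 0.0915
gripper_force: 1.7
```

Run:
```python
from h import *
P=lambda x,z=.03,tl=40,y=-.003: gp(x,y,z,tool(6.5,tl,'y'),0)
plan(P(-.1))
p=np.array(read_state()['tool_pos'][:2]); print((p-o)@X,(p-o)@Y)
shot('top','top7.png'); shot('side','side7.png')
a=cv2.imread('pics/top7.png')[125:255,140:300]; b=cv2.imread('pics/side7.png')[160:290,190:310]
cv2.imwrite('pics/ab7.png',np.hstack([cv2.resize(a,(400,325),interpolation=2),cv2.resize(b,(300,325),interpolation=2)]))
```

```text
t 17.93 at [0.5467 0.0153 0.0278] w 0.0915 F [ 0.2 -3.3 -0.5]
[0.018  0.0015 0.0122] [-0.3  0.2  0. ]
-0.12170580957107208 -0.0015857589597507839
```

View pics/ab7.png

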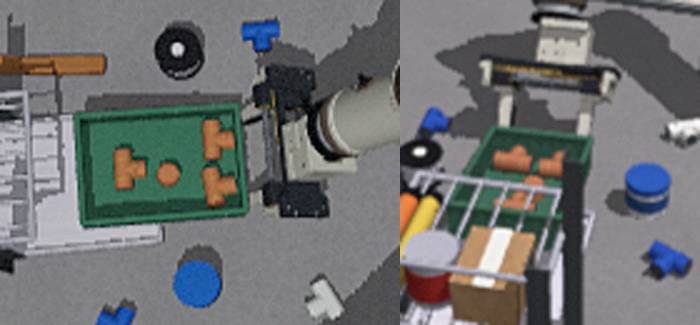

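The push is straight and light (about 3.4 N). I'll continue through the tip-over, raising the tips slightly.

Emit:
{"name": "play_rows", "arguments": {"targets": [0.006,0,0.002,0,0,0,0.012,0,0.005,0,0,0,0.016,0,0.009,0,0,0,0.021,0,0.013,0,0,0,0.026,0,0.017,0,0,0,0.031,0,0.021,0,0,0,0.036,0,0.025,0,0,0,0.041,0,0.029,0,0,0]}}

```text
t: 18.7
tool_pos: [0.5403, 0.0657, 0.0321]
tool_rot: [-1.696, -1.906, -0.611]
wrist_force: [0.5, -0.8, -1.2]
width: 0.0921
gripper_force: 0.7
```

Run:
```python
from h import *
P=lambda x,z=.031,tl=40,y=-.003: gp(x,y,z,tool(6.5,tl,'y'),0)
plan(P(.0),P(.124))
p=np.array(read_state()['tool_pos'][:2]); print((p-o)@X,(p-o)@Y)
shot('top','top8.png'); shot('side','side8.png')
a=cv2.imread('pics/top8.png')[125:255,120:280]; b=cv2.imread('pics/side8.png')[160:290,190:310]
cv2.imwrite('pics/ab8.png',np.hstack([cv2.resize(a,(400,325),interpolation=2),cv2.resize(b,(300,325),interpolation=2)]))
```

```text
t 18.7 at [0.5403 0.0657 0.0321] w 0.0921 F [ 0.5 -0.8 -1.2]
[0.0537 0.0023 0.0462] [-0.3  0.1  0.1]
[0.095  0.     0.0797] [0. 0. 0.]
-0.07083609991227323 -0.0010317042073934087
```

View pics/ab8.png

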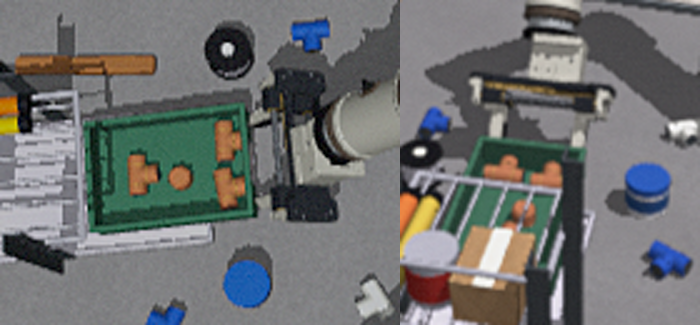

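The tray has tipped front-down onto the deck with all the fittings still in it. I'll keep pushing.

Emit:
{"name": "play_rows", "arguments": {"targets": [0.006,0,0.005,0,0,0,0.012,0,0.01,0,0,0,0.018,0,0.015,0,0,0,0.024,0,0.02,0,0,0,0.03,0,0.025,0,0,0,0.036,0,0.03,0,0,0,0.042,0,0.035,0,0,0,0.048,0,0.04,0,0,0]}}

```text
t: 19.47
tool_pos: [0.5335, 0.1273, 0.032]
tool_rot: [-1.697, -1.907, -0.611]
wrist_force: [0.2, -0.7, -1.0]
width: 0.0919
gripper_force: 0.8
```

Run:
```python
from h import *
P=lambda x,z=.031,tl=40,y=-.001: gp(x,y,z,tool(6.5,tl,'y'),0)
plan(P(.06),P(.124))
p=np.array(read_state()['tool_pos'][:2]); print((p-o)@X,(p-o)@Y)
shot('top','top9.png'); shot('side','side9.png')
a=cv2.imread('pics/top9.png')[125:255,110:270]; b=cv2.imread('pics/side9.png')[170:300,180:300]
cv2.imwrite('pics/ab9.png',np.hstack([cv2.resize(a,(400,325),interpolation=2),cv2.resize(b,(300,325),interpolation=2)]))
```

```text
t 19.47 at [0.5335 0.1273 0.032 ] w 0.0919 F [ 0.2 -0.7 -1. ]
[0.0523 0.0001 0.0449] [-0.3  0.2  0.1]
[ 0.049  -0.      0.0411] [0. 0. 0.]
-0.008914780121470211 -0.0011668196909880597
```

View pics/ab9.png

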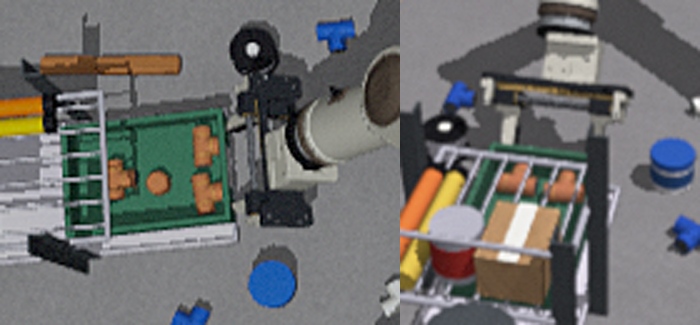

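Emit:
{"name": "play_rows", "arguments": {"targets": [0.006,0,0.005,0,0,0,0.012,0,0.01,0,0,0,0.018,0,0.015,0,0,0,0.024,0,0.02,0,0,0,0.03,0,0.025,0,0,0,0.036,0,0.03,0,0,0,0.042,0,0.035,0,0,0,0.048,0,0.04,0,0,0]}}

```text
t: 20.23
tool_pos: [0.5261, 0.1893, 0.032]
tool_rot: [-1.697, -1.907, -0.611]
wrist_force: [-0.1, -1.9, -0.4]
width: 0.0914
gripper_force: 0.9
```

Run:
```python
from h import *
P=lambda x,z=.031,tl=40,y=-.001: gp(x,y,z,tool(6.5,tl,'y'),0)
plan(P(.1),P(.124))
print(np.round(read_state()['joint_positions'],2))
```

```text
t 20.23 at [0.5261 0.1893 0.032 ] w 0.0914 F [-0.1 -1.9 -0.4]
[0.035  0.0003 0.0305] [-0.3  0.2  0.1]
[ 0.0184 -0.      0.0154] [0. 0. 0.]
[ 0.74  1.   -0.96  1.91  0.13  0.64  0.04]
```

Emit:
{"name": "play_rows", "arguments": {"targets": [0.006,0,0.005,0,0,0,0.012,0,0.01,0,0,0,0.018,0,0.015,0,0,0,0.024,0,0.02,0,0,0,0.029,0,0.024,0,0,0,0.033,0,0.028,0,0,0,0.037,0,0.031,0,0,0,0.04,0,0.034,0,0,0]}}

```text
t: 20.9
tool_pos: [0.5202, 0.2412, 0.0318]
tool_rot: [-1.697, -1.907, -0.612]
wrist_force: [-0.2, -3.7, 2.2]
width: 0.0913
gripper_force: 1.3
```

Emit:
{"name": "play_rows", "arguments": {"targets": [0.002,0,0.0015,0,0,0,0.004,0,0.003,0,0,0,0.006,0,0.005,0,0,0,0.008,0,0.006,0,0,0,0.009,0,0.007,0,0,0,0.01,0,0.008,0,0,0,0.011,0,0.009,0,0,0,0.011,0,0.009,0,0,0]}}

```text
t: 21.57
tool_pos: [0.5185, 0.255, 0.0318]
tool_rot: [-1.697, -1.906, -0.612]
wrist_force: [0.4, -1.8, -0.2]
width: 0.0921
gripper_force: 0.8
```

Run:
```python
from h import *
P=lambda x,z=.031,tl=40,y=-.001: gp(x,y,z,tool(6.5,tl,'y'),0)
plan(P(.124))
p=np.array(read_state()['tool_pos'][:2]); print((p-o)@X,(p-o)@Y)
shot('top','topa.png'); shot('side','sidea.png')
a=cv2.imread('pics/topa.png')[135:265,50:210]; b=cv2.imread('pics/sidea.png')[200:340,150:300]
cv2.imwrite('pics/aba.png',np.hstack([cv2.resize(a,(443,360),interpolation=2),cv2.resize(b,(357,360),interpolation=2)[:,:]]))
```

```text
t 21.57 at [0.5185 0.255  0.0318] w 0.0921 F [ 0.4 -1.8 -0.2]
[0.0028 0.0002 0.0034] [-0.3  0.1  0.1]
0.1196925865632663 -0.0007808640560693656
```

View pics/aba.png

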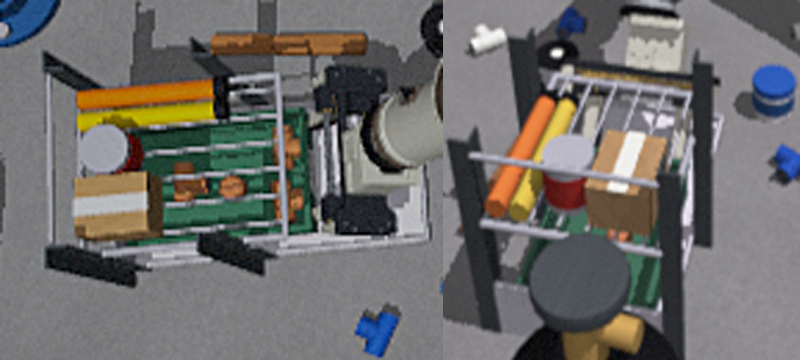

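The tray is under the shelf with its fittings, and the gripper is clear of the bar. I'll nudge until I feel the stop.

Emit:
{"name": "play_rows", "arguments": {"targets": [0.001,0,0.001,0,0,0,0.0015,0,0.001,0,0,0,0.002,0,0.0015,0,0,0,0.0025,0,0.002,0,0,0,0.003,0,0.0025,0,0,0,0.003,0,0.0025,0,0,0,0.003,0,0.0025,0,0,0,0.003,0,0.0025,0,0,0]}}

```text
t: 22.33
tool_pos: [0.518, 0.2587, 0.0318]
tool_rot: [-1.697, -1.906, -0.612]
wrist_force: [0.6, -1.7, -0.4]
width: 0.0918
gripper_force: 0.8
```

Emit:
{"name": "play_rows", "arguments": {"targets": [0.0005,0,0.0005,0,0,0,0.001,0,0.001,0,0,0,0.0015,0,0.0013,0,0,0,0.002,0,0.0017,0,0,0,0.002,0,0.0017,0,0,0,0.002,0,0.0017,0,0,0,0.002,0,0.0017,0,0,0,0.002,0,0.0017,0,0,0]}}

```text
t: 23.0
tool_pos: [0.518, 0.2604, 0.0315]
tool_rot: [-1.698, -1.907, -0.611]
wrist_force: [0.1, -6.1, 2.1]
width: 0.0917
gripper_force: 2.8
```

The force has risen to 6 N, so the tray is against the stop. I'll withdraw straight back, then up.

Emit:
{"name": "play_rows", "arguments": {"targets": [-0.008,0,-0.0065,0,0,0,-0.023,0,-0.019,0,0,0,-0.046,0,-0.039,0,0,0,-0.069,0,-0.058,0,0,0,-0.092,0,-0.077,0,0,0,-0.115,0,-0.096,0,0,0,-0.115,0,-0.096,0,0,0,-0.115,0,-0.096,0,0,0]}}

```text
t: 23.67
tool_pos: [0.5364, 0.1098, 0.0313]
tool_rot: [-1.702, -1.903, -0.613]
wrist_force: [-0.2, 1.0, 0.6]
width: 0.0917
gripper_force: 0.0
```

Emit:
{"name": "play_rows", "arguments": {"targets": [0.02,0,-0.024,0,0,0,0.032,0,-0.038,0,0,0,0.0,0,-0.11,0,0,0,0,0,-0.12,0,0,0,0,0,-0.14,0,0,0,0,0,-0.14,0,0,0,0,0,-0.14,0,0,0,0,0,-0.14,0,0,0]}}

```text
t: 24.33
tool_pos: [0.5449, 0.0255, 0.139]
tool_rot: [-1.693, -1.907, -0.61]
wrist_force: [0.7, 0.3, -0.1]
width: 0.0918
gripper_force: 0.0
```

Run:
```python
from h import *
plan()
shot('top','topb.png'); shot('side','sideb.png')
a=cv2.imread('pics/topb.png')[125:265,40:230]; b=cv2.imread('pics/sideb.png')[200:340,150:300]
cv2.imwrite('pics/abb.png',np.hstack([cv2.resize(a,(488,360),interpolation=2),cv2.resize(b,(312,360),interpolation=2)[:,:]]))
```

```text
t 24.33 at [0.5449 0.0255 0.139 ] w 0.0918 F [ 0.7  0.3 -0.1]
```

View pics/abb.png

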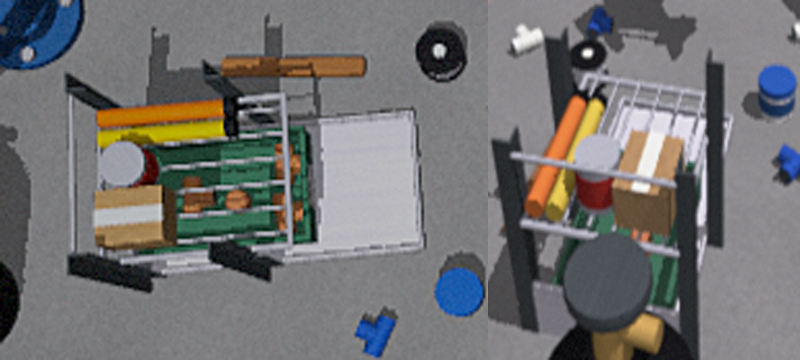

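The tray is on the deck under the shelf, with its back rim at about panel (306,127)–(315,243). The fittings are in it and the bystanders haven't moved. One numeric check before handing in.

Run:
```python
from h import *
for u,v in((306,127),(315,243)):
    p=ray('top',40+u/2.568-.4,125+v/2.571-.4,.052)[:2]; print(round((p-o)@X,4),round((p-o)@Y,4))
```

```text
0.1291 -0.0711
0.126 0.0754
```

Back rim at x≈0.1275, which is where it should be with the tray against the stop, and it is centred to within about 2 mm.

```bash
python3 -c "
from cell import robot
print(robot.job_done())"
```

```text
the job is handed in; nothing more can be done
None
```

I handed the job in at about 24 s: the tray is on the rack's deck against the back stop with all four fittings in it, the bystanders look unmoved in the last pictures, and no verdict was shown.

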